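# Swing out the press's outrigger leg, then hold the bushing pressed home

### The arm

A 6-joint arm with a two-finger parallel gripper is mounted at the origin on a cart in front of the work surface, level with it; the furniture and walls round the work are solid. World frame = base frame: x ahead of the robot, y to its left, z up, the work surface at z = 0. Lengths are in mm, angles in rad, forces in N, time in s.
With the tool pointing down it reaches from about 300 to 775 mm from the base axis. Payload 14.6 kg.
Tool frame: the origin (TCP) lies midway between the tips of the shut fingers; the grasp point (between the pads) lies 19 mm behind it (arm.grip_point_offset is the distance from the TCP to the grasp point, in mm); z points along the fingers, y is the line along which they close (so a half turn about z gives the same grasp; the last joint's range is limited). The gripper opens to 94 mm and grips with 3 to 60 N. Pads are 16 mm wide; open, the fingers measure 119 mm over their backs; the gripper's body (75 mm by 177 mm) begins 78 mm behind the grasp point.
Start: joints at [-1.295, 0.3, 1.521, -0, 1.321, -0.067], TCP at [184.862, -517.992, 183.146] pointing down, gripper open.
Joint ranges: [-3.03, 3.03], [-0.79, 2.21], [0.23, 2.52], [-1.04, 4.18], [0, 3.07], [-2.55, 2.55]. Speed limits (rad/s): [2.22, 2.22, 2.57, 3.14, 3.14, 3.14].

### API

Orientations are given as a unit quaternion [x, y, z, w].
In Python, from station import arm, kinematics, optics gives the robot as it stands. The module is installed in compiled form; this text tells all that it offers. Calls block until the motion is done:
- arm.move_ptp(position, orientation): joint-space move of the TCP to a pose.
- arm.servo_line(position, speed=150, orientation=None): straight line of the TCP; orientation=None keeps the orientation; speed is the mean speed in mm/s.
- arm.move_joints(angles): joint-space move.
- arm.command_gripper(opening, f_grip=None): opening from 0.0 (shut) to 1.0 (fully open); f_grip is the grip in N (None keeps the last); returns when the fingers have stopped.
- arm.pause(seconds).
- kinematics.ik(position, orientation): joint angles nearest the present ones, or None.
- optics.read_camera(name): name is "side" or "top"; returns a dict with "color" (384x512x3 uint8, red, green, blue), "range_z" (384x512 float32, mm along the optical axis (not along the pixel's ray), 0 where there is no reading), "fovy" (degrees; the focal length in pixels is half the picture's height over the tangent of half this angle, whatever the lens; pixels are square), "cx", "cy" (the principal point, pixels), "distortion" ([k1, k2, p1, p2, k3] as OpenCV has them; the pictures are not rectified), "rvec" (rotation vector, rad) and "tvec" (3), from world to camera coordinates, as OpenCV has them. Camera axes: x right, y down, z forward; pixel columns grow to the right and rows downward; lengths in mm; the calibration is good to about 2 mm. A picture is of the moment at which its call begins.
A pose or a line that the arm cannot do raises arm.Unreachable and nothing moves.
- arm.job_done(): hands the job in; it is judged then, once.
Readings, each from a call of its own:
- arm.current_time(): time.
- arm.current_joint_positions(): joint angles.
- arm.current_qd(): joint speeds.
- arm.current_joint_torque(): joint torques, N m.
- arm.current_eef_pos(): TCP position.
- arm.current_tcp_rot(): TCP orientation.
- arm.current_ft_force(): force on the tool from outside, world axes, zero at the start.
- arm.current_torque(): the same for the moment, N m.
- arm.current_opening(): opening from 0.0 (shut) to 1.0 (fully open).
- arm.current_grasp_force(): force on a finger pad.
Only numpy, scipy, OpenCV 4.12 (cv2) and the standard library are available. Lean on these libraries where they do the work, as an engineer would, in place of code of your own. Each camera call takes 0.05 s, during which the arm holds its last target. There are 200 camera calls.

### The job

First swing the folding outrigger leg of the small blue bench press out by its black knob until it clicks into its end detent, so that the press cannot tip; only then pull the hand lever down by its black grip until its yellow index pin stands over the green band, never going on into the red one, which presses the bushing fully home in its block. The lever springs back if let go, so your program must finish while still holding it steady in the green band, for me to tighten the set screw. The press must stay standing where it is, and the tape roll and the tin are not to be disturbed.

Things in the scene. Friction and masses are not known exactly. Their poses are not given: they have to be found in the camera images.
- press: Small blue rack-and-pinion bench press, 2.6 kg, loose on rubber feet. Origin: under the bore's centre, at table height; x from its front (leg and lever side) to its rear, y left. In mm: base x -55..50, y -55..55, 14 high; column x 24..50 and head x -25..45 (z 88..136), both y -22..22; ram up to z 169. With the leg folded, pulling the lever tips it.
- leg (a joint): Angle (rad) of the outrigger leg about its upright hinge. 0: folded along the base's front, pointing to the press's +y; it grows counter-clockwise seen from above. 1.571: end stop, leg pointing to the press's -x. A ball detent resists from about 0.9 (up to 3 N at the knob), has its crest at 1.33, then snaps the leg to the stop and keeps it there (seated: above 1.50). Starts at 0 to 0.3.
- leg_knob (a point): Centre of the knurled upright black knob (20 mm diameter, 22 to 46 mm above the table) over the levelling foot at the leg's end; this point is 34 mm above the table, 130 mm from the hinge axis. The rubber foot under it, 26 mm in diameter, clears the table by 1 mm. The leg's blue bar is 16 mm wide, its top 16 mm above the table.
- leg_hinge (a point): Point on the leg's upright hinge axis at the front right corner of the base, 12 mm above the table; in the press's frame x -66, y -35 mm.
- lever (a joint): Angle (rad) of the hand lever from rest. 0: 75 degrees above the press's -x direction; grows as the grip is pulled forwards and down about an axis along the press's y (elevation = 75 degrees - angle). A spring drives it back: 9 N at the grip at first, 13 N in the green band. Green band 1.14 to 1.28 (middle 1.21: 5.7 degrees above level); red band beyond 1.33; hard stop 1.45.
- lever_grip (a point): Centre of the lever's black hand grip, a cylinder 26 mm in diameter and 30 mm long lying along the press's y, 135 mm from the pivot; 245 mm above the table at rest, 128 mm in the green band. Pinched from above on its two flat ends, it turns between the pads as the lever swings (grip friction then adds to the pull). The lever's rod is 10 mm thick.
- lever_pivot (a point): Point on the lever's axis, in the plane in which the lever swings; in the press's frame x 14, y -55, z 115 mm. Beside it, on the head, is the grey sector with the green and the red band that the lever's yellow index pin sweeps, 47 mm from the axis.
- new_bushing: Steel bushing, 22 mm diameter, 26 mm long, in the bore of the aluminium block, on a spring lifter. Origin: centre of its underside, z along its axis. At the start its underside is 25 mm above the table and it stands 7 mm proud of the block; home, its underside is at 18 mm and its top flush. The ram (14 mm per rad of lever) meets it at 0.36 and has it home at 0.86 rad. It springs up if let go.
- bore (a point): Centre of the bore at the top face of the aluminium bearing block (44 x 46 mm), 44 mm above the table.
- nose: Brass spring nose, 20 mm diameter, under the ram; it presses on the bushing (about 24 N in the middle of the green band). Origin: centre of its underside, 56 mm above the table at rest.
- tape_roll: Black tape roll, 62 mm diameter, 19 mm high, lying to the right of the press. Bystander. Origin: centre of its underside.
- wax_tin: Flat round tin with yellow lid, 66 mm diameter, 26 mm high, to the left of the press. Bystander. Origin: centre of its underside.

How it is judged (in metres and radians):
On the way, in this order (a step that is already met when the one before it is completed fails the run):
1. the leg is swung out and seated in its end detent, the lever still up (value of joint leg above 1.5 rad and value of joint lever below 0.25 rad), for 0.2 s.
2. the lever is held in the green band with the bushing fully home (value of joint leg above 1.5 rad and value of joint lever between 1.13 and 1.29 rad and z of new_bushing in the frame of press below 0.0198 m and horizontal distance between new_bushing and bore below 0.004 m and angle between new_bushing's own z axis and vertical below 0.09 rad and contact force between nose and new_bushing above 10 N), for 0.5 s.
At the end, for the whole second after the job is handed in: Fingers still hold the lever (over 3 N), still, at 1.13 to 1.29 rad; leg over 1.50 rad; bushing upright in the bore, underside under 19.8 mm, nose on it with over 10 N; press level (tilt under 0.05 rad) and within 40 mm of its start, bystanders within 20 mm of theirs (all of step 2 and velocity of joint lever between -0.1 and 0.1 rad/s and contact force between the fingers and press above 3 N and angle between press's own z axis and vertical below 0.05 rad and distance of press from where it was at the start of the episode below 0.04 m and distance of each of tape_roll, wax_tin from where it was at the start of the episode below 0.02 m); the arm keeps its last pose, push and grip.
It fails at once if the lever is pulled before the leg is seated (value of joint lever above 0.25 rad and value of joint leg below 1.45 rad).
It fails at once if the lever goes into the red band (value of joint lever above 1.33 rad).
It fails at once if the press is tipped (angle between press's own z axis and vertical above 0.12 rad).
It fails at once if the press is shoved away (distance of press from where it was at the start of the episode above 0.05 m).
It fails at once if the tape roll or the tin is disturbed (distance of any of tape_roll, wax_tin from where it was at the start of the episode above 0.025 m).
It also fails if it takes over 54 s, if anything falls off the work surface, if the arm or the gripper's body presses on something with over 40 N, if the wrist force passes 120 N, or if a joint passes its speed limit or range.

## Working session

There is one attempt and no reset: what is moved stays moved. The work goes in short steps, each a Python script; the robot and the scene stay as the last script left them, time stands still between calls to the robot, and variables do not carry over. Pictures are saved under pics/ and viewed, at most 10 in all, crops included, and the job is handed in when it is done.

```bash
mkdir -p pics; ls; cat > h.py <<'E'
import numpy as np, cv2
from station import arm, kinematics, optics
def cam(n):
    d=optics.read_camera(n); im=d["color"]; f=im.shape[0]/2/np.tan(np.radians(d["fovy"])/2)
    d["K"]=np.array([[f,0,d["cx"]],[0,f,d["cy"]],[0,0,1.]]); d["R"]=cv2.Rodrigues(np.array(d["rvec"],float))[0]
    d["t"]=np.array(d["tvec"],float).ravel(); d["D"]=np.array(d["distortion"],float); return d
def rays(d,uv):
    p=cv2.undistortPoints(np.array(uv,float).reshape(-1,1,2),d["K"],d["D"]).reshape(-1,2)
    return np.c_[p,np.ones(len(p))]
def onplane(d,uv,z):
    r=rays(d,uv)@d["R"]; c=-d["R"].T@d["t"]; return c+r*((z-c[2])/r[:,2])[:,None]
def cloud(d):
    h,w=d["range_z"].shape; v,u=np.mgrid[:h,:w]; r=rays(d,np.c_[u.ravel(),v.ravel()])
    z=d["range_z"].ravel()[:,None]; p=(r*z-d["t"])@d["R"]; p[z[:,0]==0]=np.nan; return p.reshape(h,w,3)
def proj(d,P): return cv2.projectPoints(np.array(P,float).reshape(-1,1,3),np.array(d["rvec"],float),d["t"],d["K"],d["D"])[0].reshape(-1,2)
def save(d,n): cv2.imwrite("pics/"+n,d["color"][...,::-1])
E
python3 - <<'E'
from h import *
for n in("top","side"):
    d=cam(n); save(d,n+"0.png"); np.save(n+"0.npy",cloud(d)); np.save(n+"0c.npy",d["color"]); print(n,-d["R"].T@d["t"],d["R"][2],d["D"])
print(arm.current_tcp_rot(),arm.current_time(),arm.grip_point_offset)
E
```

```text
pics
top [ 529.22463215 -157.6989332  1007.54069201] [ 0.12587778 -0.01022847 -0.99199303] [-0.07762878  0.          0.          0.          0.        ]
side [ 519.84752846 -937.86363874  566.16264677] [ 0.09861571  0.87869095 -0.46709438] [-0.18433358  0.          0.          0.          0.        ]
[ 9.85350092e-01  1.70543157e-01 -4.86599391e-05 -4.75672241e-04] 0.1 18.8
```

View pics/top0.png

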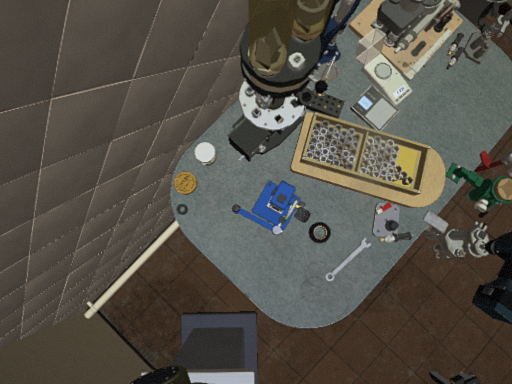

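View pics/side0.png

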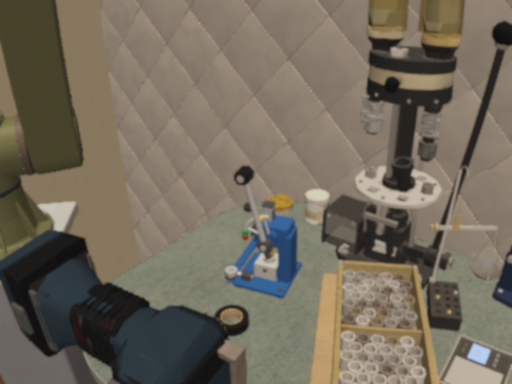

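The top view shows the blue press at about (280,205), the leg knob at (236,209), the hinge cap near (278,230), the lever grip at (303,214), the tape at (319,232) and the tin at (185,182). In the side view the grip is at (244,176) and the press at (270,255).

```bash
python3 - <<'E'
from h import *
d=cam("top"); s=cam("side"); P=np.load("top0.npy"); S=np.load("side0.npy")
c=d["color"]; cv2.imwrite("pics/topc.png",cv2.resize(c[165:255,165:345,::-1],None,fx=4,fy=4,interpolation=cv2.INTER_CUBIC))
cs=s["color"]; cv2.imwrite("pics/sidec.png",cv2.resize(cs[155:340,200:340,::-1],None,fx=3.2,fy=3.2,interpolation=cv2.INTER_CUBIC))
for n,(u,v) in dict(knob=(236,209),hinge=(278,230),grip=(303,214),tape=(311,232),tin=(185,182),head=(283,193),base=(262,213)).items(): print(n,P[v,u].round(1))
for n,(u,v) in dict(grip=(244,176),knob=(232,271)).items(): print("s",n,S[v,u].round(1))
hsv=cv2.cvtColor(c,cv2.COLOR_RGB2HSV); m=cv2.inRange(hsv,(105,150,60),(125,255,255)); m[:165]=0;m[255:]=0;m[:,:220]=0;m[:,320:]=0
q=P[m>0]; q=q[~np.isnan(q[:,0])]
print(np.histogram(q[:,2],bins=[-10,5,10,20,60,80,100,125,132,140,150,170,180]))
for lo,hi in((8,20),(130,141)):
    w=q[(q[:,2]>lo)&(q[:,2]<hi)][:,:2].astype(np.float32); r=cv2.minAreaRect(w); print(lo,len(w),r)
E
```

```text
knob [ 605.8 -120.3   47.2]
hinge [ 545.8 -236.5   29.6]
grip [ 575.2 -273.2  259.1]
tape [ 538.2 -331.2   18.9]
tin [688.6  26.6  20.9]
head [ 637.1 -243.4  134.8]
base [ 595.7 -193.4   11.3]
s grip [ 573.9 -289.3  252. ]
s knob [ 547.3 -237.6   25.2]
(array([  0,   8, 805,   5,   0,   0,  24,  39, 301,   1,   1,   0]), array([-10,   5,  10,  20,  60,  80, 100, 125, 132, 140, 150, 170, 180]))
8 812 ((620.0794067382812, -212.42063903808594), (146.10292053222656, 123.69032287597656), 62.00520706176758)
130 315 ((631.7620849609375, -243.65380859375), (44.7473258972168, 62.053340911865234), 60.58689498901367)
```

View pics/topc.png

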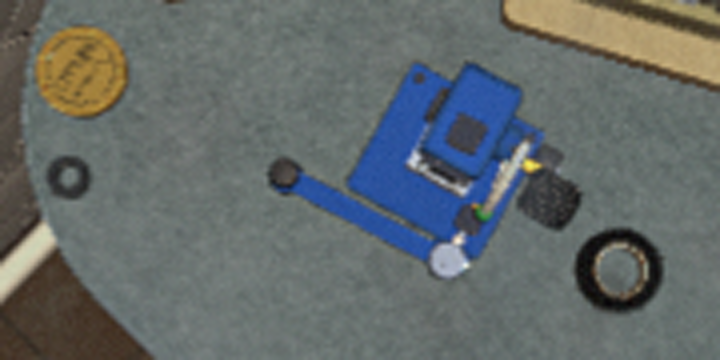

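View pics/sidec.png

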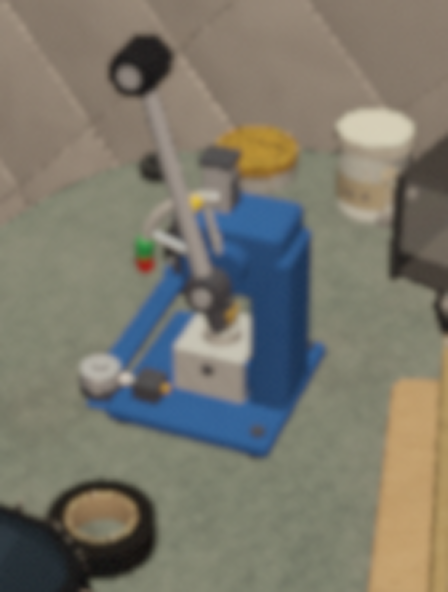

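The crops show the grip clear of everything, the leg nearly folded (knob at crop 285,173, hinge cap at 448,258) and the yellow pin up at rest. Next I refine the pose: hinge, knob, grip and yaw.

```bash
python3 - <<'E'
from h import *
P=np.load("top0.npy"); S=np.load("side0.npy"); c=np.load("top0c.npy"); cs=np.load("side0c.npy")
d=cam("top"); s=cam("side")
def blob(img,cl,lo,hi,xy,r,dark,w):
    v=cv2.cvtColor(img,cv2.COLOR_RGB2HSV)[...,2]; sel=(cl[...,2]>lo)&(cl[...,2]<hi)&(np.hypot(cl[...,0]-xy[0],cl[...,1]-xy[1])<r)
    sel&=(v<90) if dark else (v>120)
    vv,uu=np.nonzero(sel); return np.c_[uu,vv],cl[sel]
g1,p1=blob(c,P,225,275,(576,-278),32,True,0); g2,p2=blob(cs,S,225,275,(576,-278),32,True,0)
def mid(g): return (g.min(0)+g.max(0))/2
print("grip",len(g1),mid(g1),len(g2),mid(g2), np.median(p1,0),np.median(p2,0))
M=[np.c_[x["R"],x["t"]] for x in(d,s)]
X=cv2.triangulatePoints(M[0],M[1],rays(d,mid(g1))[0,:2],rays(s,mid(g2))[0,:2]).ravel(); G=X[:3]/X[3]; print("tri",G, "plane245",onplane(d,[mid(g1)],245),onplane(s,[mid(g2)],245))
k,pk=blob(c,P,30,55,(600,-122),20,True,0); print("knob",len(k),mid(k),onplane(d,[mid(k)],42),np.median(pk,0))
h1,ph=blob(c,P,20,40,(547,-237),16,False,0); print("hinge",len(h1),mid(h1),onplane(d,[mid(h1)],27),np.median(ph,0))
# yaw from head top and base via rotated hull extents
hsv=cv2.cvtColor(c,cv2.COLOR_RGB2HSV); m=cv2.inRange(hsv,(105,150,60),(125,255,255))>0
ok=m&(np.abs(P[...,2]-13)<5)&(P[...,0]>540)&(P[...,0]<720)&(P[...,1]<-100)
H=np.median(ph,0)
for th in np.radians([-27,-28,-29,-30,-31,-32,-33]):
    R=np.array([[np.cos(th),-np.sin(th)],[np.sin(th),np.cos(th)]]); q=(P[ok][:,:2]-H[:2])@R+[-66,-35]
    b=q[q[:,0]>-50]; e=[]
    for t in np.arange(-30,45,4):   # left base edge y=55 and its slope
        w=b[np.abs(b[:,0]-t)<3,1]; e.append((t,w.max()) if len(w) else (t,np.nan))
    e=np.array(e); e=e[~np.isnan(e[:,1])]; print(round(np.degrees(th)),"slope deg",np.degrees(np.polyfit(*e.T,1)[0]).round(2),"edge",np.median(e[:,1]).round(1),"xmax",np.percentile(b[:,0],99.5).round(1))
E
```

```text
grip 169 [302.  214.5] 237 [243.5 175. ] [ 573.70518043 -271.21907207  256.04111599] [ 575.09807967 -282.18586518  252.5924966 ]
tri [ 574.69896063 -272.92016373  245.95340885] plane245 [[ 574.98309426 -273.07981852  245.        ]] [[ 574.63204914 -270.96152477  245.        ]]
knob 43 [235.5 208. ] [[ 609.03889648 -118.70897444   42.        ]] [ 608.76991727 -117.57088814   45.63796387]
hinge 62 [277. 229.] [[ 548.70662203 -233.983274     27.        ]] [ 546.13108837 -233.77895783   26.14109809]
-27 slope deg -3.36 edge 49.8 xmax 51.9
-28 slope deg -2.09 edge 51.1 xmax 50.8
-29 slope deg -1.46 edge 52.3 xmax 49.5
-30 slope deg -0.27 edge 53.6 xmax 48.1
-31 slope deg 0.84 edge 54.8 xmax 46.9
-32 slope deg 1.8 edge 55.9 xmax 46.4
-33 slope deg 2.79 edge 57.7 xmax 46.3
```

```bash
cat >> h.py <<'E'
from scipy.spatial.transform import Rotation
TH=np.radians(-30.3); H=np.array([547.5,-234.0])
def down(az):
    y=np.array([np.cos(az),np.sin(az),0]); z=np.array([0,0,-1.]); return Rotation.from_matrix(np.c_[np.cross(y,z),y,z]).as_quat()
def knob(a): t=TH+np.pi/2+a; return H+130*np.array([np.cos(t),np.sin(t)])
def q(a): return down(TH+a)   # fingers close along the tangent
E
python3 - <<'E'
from h import *
for a in(.04,.8,1.6): print(kinematics.ik([*knob(a),21],q(a)))
arm.move_ptp([350,-120,280],q(.04)); print(arm.current_joint_positions())
arm.move_ptp([*knob(.04),130],q(.04))
arm.command_gripper(.36)
arm.servo_line([*knob(.04),21],100)
print(arm.current_time(),arm.current_ft_force())
d=cam("top"); save(d,"k1.png"); cv2.imwrite("pics/k1c.png",cv2.resize(d["color"][120:255,165:345,::-1],None,fx=4,fy=4))
fm=0
for i,a in enumerate(np.linspace(.04,1.571,22)[1:]):
    arm.servo_line([*knob(a),21],60,q(a)); f=arm.current_ft_force(); t=np.array([np.cos(TH+a),np.sin(TH+a)])
    print(round(a,2),np.round(f,1),round(float(np.dot(f[:2],-t)),1))
    if np.linalg.norm(f)>15: print("stop");break
print(arm.current_time())
E
```

```text
[-2.52523062e-01  6.21664569e-01  1.45360213e+00 -4.44089210e-16
  1.06632595e+00  2.36311702e-01]
[-2.78916039e-01  4.39552696e-01  1.74491790e+00 -4.44089210e-16
  9.57122059e-01 -5.50081275e-01]
[-4.55833461e-01  3.31143515e-01  1.90495831e+00 -4.44089210e-16
  9.05490830e-01 -1.52699870e+00]
[-4.30541852e-01 -1.80242105e-01  1.80681095e+00 -9.97121331e-05
  1.51537764e+00  5.93662623e-02]
5.35 [ 0.38989907 -0.41863261 -0.44782008]
0.11 [-0.1 -0.9 -0.1] -0.3
0.19 [ 0.4 -0.2  1.1] -0.5
0.26 [-0.1  0.2 -0.2] 0.2
0.33 [ 0.3 -0.4 -0. ] -0.4
0.4 [0.1 0.1 0.5] -0.1
0.48 [-0.1 -0.  -0.3] 0.1
0.55 [0.3 0.7 0.1] -0.3
0.62 [-0.5  0.7 -1. ] 0.4
0.7 [-0.5 -0.8 -0.1] 0.7
0.77 [-0.4  0.1 -1. ] 0.4
0.84 [-0.5  0.4  0.4] 0.4
0.91 [ 0.8 -0.1  0.5] -0.7
0.99 [0.2 0.2 0.4] -0.3
1.06 [ 0.4  1.3 -0.2] -1.0
1.13 [0.6 0.9 0. ] -1.0
1.21 [0.5 2.  0.2] -1.6
1.28 [-0.1  1.3  0.2] -0.8
1.35 [ 0.2 -0.6  0. ] 0.3
1.43 [ 0.2  0.1 -0.4] -0.2
1.5 [-1.1 -1.3  0. ] 1.7
1.57 [ 0.7  0.4 -0.3] -0.7
11.875
```

```bash
python3 - <<'E'
from h import *
arm.servo_line([*knob(1.571),150],150)
arm.servo_line([*knob(1.571)-np.array([80,0]),300],200)
d=cam("top"); np.save("t1.npy",cloud(d)); P=cloud(d); c=d["color"]
v=cv2.cvtColor(c,cv2.COLOR_RGB2HSV)[...,2]
sel=(P[...,2]>30)&(P[...,2]<55)&(np.hypot(P[...,0]-knob(1.571)[0],P[...,1]-knob(1.571)[1])<25)&(v<90)
print("knob",sel.sum(),np.median(P[sel],0) if sel.any() else None,knob(1.571))
sel=(P[...,2]>225)&(P[...,2]<275)&(np.hypot(P[...,0]-575,P[...,1]+273)<32)&(v<90); vv,uu=np.nonzero(sel); print("grip",sel.sum(),(uu.min()+uu.max())/2 if len(uu) else 0,(vv.min()+vv.max())/2 if len(vv) else 0)
cv2.imwrite("pics/t1c.png",cv2.resize(c[135:285,165:345,::-1],None,fx=4,fy=4,interpolation=cv2.INTER_CUBIC)); print(arm.current_time())
s=cam("side"); cv2.imwrite("pics/s1c.png",cv2.resize(s["color"][155:340,150:340,::-1],None,fx=3,fy=3,interpolation=cv2.INTER_CUBIC))
E
```

```text
knob 48 [ 435.41459798 -166.63615917   44.9621002 ] [ 435.24522211 -168.43427083]
grip 173 302.0 214.5
13.9333
```

View pics/t1c.png

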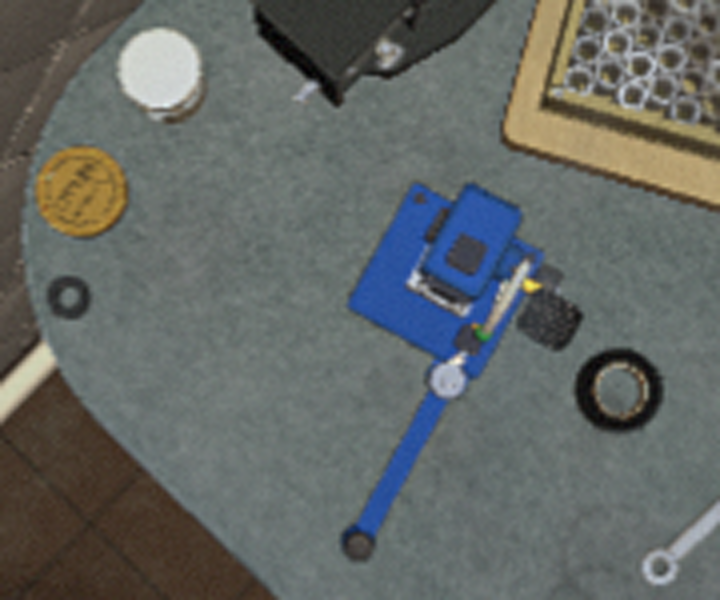

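View pics/s1c.png

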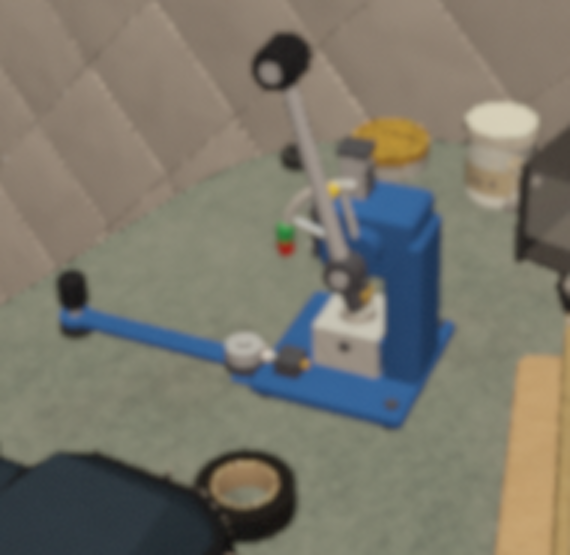

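The leg is collinear with the press's -x (hinge at 448,378, knob at 358,545 in the crop), so it is seated. The grip pixel is unchanged, so the press and lever have not moved. Now the lever.

```bash
cat >> h.py <<'E'
ex=np.array([np.cos(TH),np.sin(TH)]); G0=np.array([575,-272.8]); PV=G0+ex*135*np.cos(np.radians(75))
def grip(a):
    e=np.radians(75)-a; return np.array([*(PV-ex*135*np.cos(e)),115+135*np.sin(e)-arm.grip_point_offset])
E
python3 - <<'E'
from h import *
o=down(TH+np.pi/2); print(kinematics.ik(grip(0),o),kinematics.ik(grip(1.21),o))
arm.command_gripper(.7)
arm.move_ptp(grip(0)+[0,0,90],o)
arm.servo_line(grip(0),100)
print(arm.current_ft_force()); arm.command_gripper(0.0,35)
print(arm.current_opening()*94,arm.current_grasp_force(),np.round(arm.current_ft_force(),1),arm.current_time())
if abs(arm.current_opening()*94-30)<4:
  for a in np.linspace(0,1.21,18)[1:]:
    arm.servo_line(grip(a),60); f=np.array(arm.current_ft_force())
    print(round(a,2),np.round(f,1),round(arm.current_grasp_force(),1))
    if np.linalg.norm(f)>40: print("stop");break
print(arm.current_time(),arm.current_opening()*94,arm.current_eef_pos(),grip(1.21))
d=cam("top");s=cam("side"); cv2.imwrite("pics/t2c.png",cv2.resize(d["color"][135:285,165:345,::-1],None,fx=4,fy=4,interpolation=cv2.INTER_CUBIC))
cv2.imwrite("pics/s2c.png",cv2.resize(s["color"][155:340,150:340,::-1],None,fx=3,fy=3,interpolation=cv2.INTER_CUBIC))
E
```

```text
[-5.00526983e-01  4.72552413e-01  1.18467408e+00 -4.44089210e-16
  1.48436616e+00 -1.54248855e+00] [-4.95279330e-01  3.44521601e-01  1.64162913e+00 -4.44089210e-16
  1.15544193e+00 -1.53724089e+00]
[-0.60916637 -0.16991641 -0.15924594]
29.367660516253498 35.000229477882385 [-0.8 -2.2  0.5] 17.3333
0.07 [ 5.5 -5.4  3.7] 35.0
0.14 [ 6.3 -5.7  5.6] 35.0
0.21 [ 3.8 -5.4  9.1] 35.0
0.28 [ 2.6 -4.6 12.9] 35.0
0.36 [ 0.2 -4.4 16. ] 35.0
0.43 [-2.2 -4.1 17.8] 35.0
0.5 [-3.8 -2.8 18.4] 35.0
0.57 [-5.3 -1.3 19.9] 35.0
0.64 [-5.8 -2.1 20.3] 35.0
0.71 [-6.6 -0.8 18.4] 35.0
0.78 [-5.7 -0.7 16.8] 35.0
0.85 [-6.6 -0.6 14.8] 35.0
0.93 [-6.5 -1.3 15. ] 35.0
1.0 [-7.  -0.9 14.5] 35.0
1.07 [-6.4 -1.1 14. ] 35.0
1.14 [-5.7 -1.9 14.1] 35.0
1.21 [-7.9 -1.7 13.2] 35.0
22.575 30.07879567787209 [ 489.17692658 -223.18633663  110.88952912] [ 489.17982708 -222.65074004  109.54276776]
```

View pics/s2c.png

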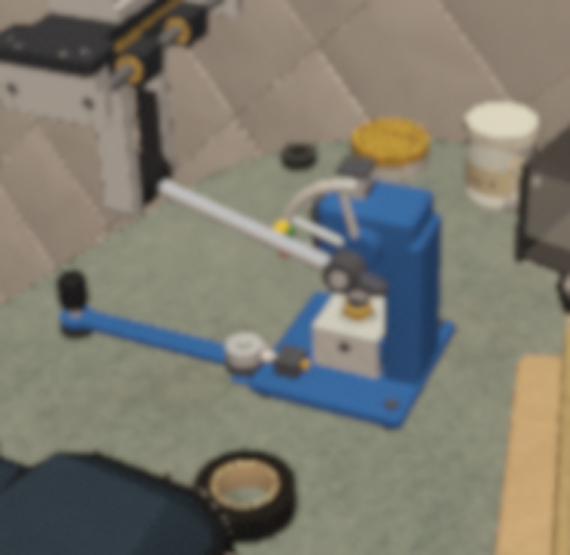

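View pics/t2c.png

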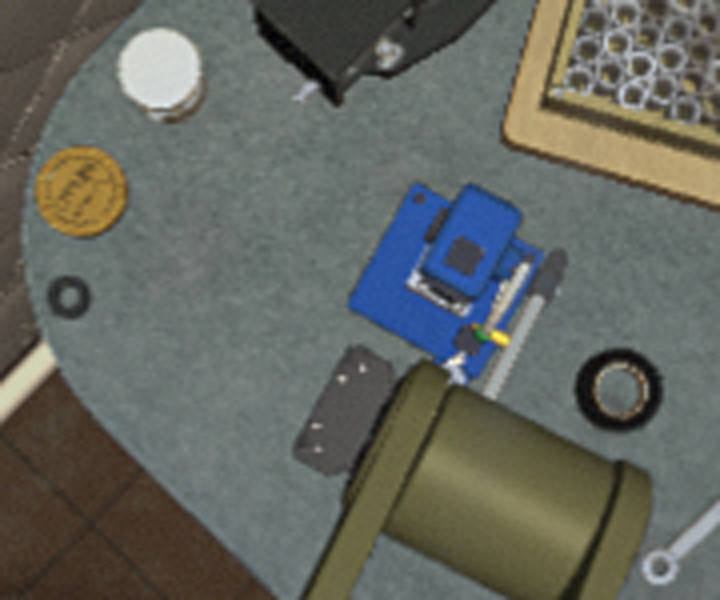

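The press has not moved. In the side view the rod runs from (165,185) to (330,265), with the yellow pin at (283,228) about over the green. I'll measure the rod's elevation in numbers.

```bash
cat > m.py <<'E'
from h import *
Rm=np.c_[ex,[-ex[1],ex[0]]]
def lever():
    out=[]
    for n in("side","top"):
        d=cam(n); P=cloud(d); c=cv2.cvtColor(d["color"],cv2.COLOR_RGB2HSV)
        q=(P[...,:2]-PV)@Rm; x=-q[...,0]; sel=(x>30)&(x<112)&(np.abs(q[...,1])<14)&(P[...,2]>85)&(P[...,2]<190)&(c[...,1]<60)&(c[...,2]>90)
        X,Z=x[sel],P[...,2][sel]
        for _ in range(3):
            p=np.polyfit(X,Z,1); r=Z-np.polyval(p,X); k=np.abs(r)<max(3,2*r.std()); X,Z=X[k],Z[k]
        th=np.arctan(p[0]); out.append((n,len(X),"lever by slope",round(np.radians(75)-th,3),"surface offset at pivot",round((p[1]-115)*np.cos(th),1),"by point at 100 (5 mm up)",round(np.radians(75)-np.arctan2(np.polyval(p,100)-5-115,100),3)))
        y=(c[...,0]>22)&(c[...,0]<34)&(c[...,1]>150)&(x>10)&(x<80)&(np.abs(q[...,1])<40)&(P[...,2]>90); 
        if y.any(): m=np.median(np.c_[x,q[...,1].ravel()] if 0 else np.c_[x[y],q[...,1][y],P[...,2][y]],0); out.append(("pin",y.sum(),m.round(1)))
    return out
if __name__=="__main__":
    for o in lever(): print(*o)
    print(arm.current_time(),arm.current_eef_pos(),np.round(arm.current_ft_force(),1))
E
python3 m.py
```

```text
side 229 lever by slope 1.04 surface offset at pivot 3.3 by point at 100 (5 mm up) 1.055
pin 9 [ 44.4   9.2 131.2]
top 66 lever by slope 1.031 surface offset at pivot 3.1 by point at 100 (5 mm up) 1.048
pin 8 [ 45.5  10.2 131.1]
22.775 [ 489.16811308 -223.14812134  110.92942184] [-8.5 -2.3 13.7]
```

The grip slipped about 20 mm at 35 N, so the lever reads 1.045. I'll follow it back up under control, regrasp at 60 N, pull again and measure before the last bit.

```bash
python3 - <<'E'
from m import *
arm.command_gripper(0.0,60); off=np.array(arm.current_eef_pos())-grip(1.045)
for a in np.linspace(1.045,0.0,9)[1:]: arm.servo_line(grip(a)+off,90)
print(off,np.round(arm.current_ft_force(),1),arm.current_time())
arm.command_gripper(.6); arm.servo_line(grip(0),80)
d=cam("top");P=cloud(d);v=d["color"].max(2)
arm.command_gripper(0.0,60); print(arm.current_opening()*94,arm.current_grasp_force(),np.round(arm.current_ft_force(),1))
for a in np.linspace(0,1.0,13)[1:]:
    arm.servo_line(grip(a),60); f=np.array(arm.current_ft_force()); print(round(a,2),np.round(f,1))
    if np.linalg.norm(f)>50: print("stop");break
for o in lever(): print(*o)
print(arm.current_time(),arm.current_eef_pos(),grip(1.0))
E
```

```text
[ -3.47926868   1.53255562 -20.50260943] [-3.6 -0.5 -6. ] 25.7417
29.03639262115695 59.98943567276001 [-1.4 -3.2  1.5]
0.08 [ 7.3 -7.   4. ]
0.17 [ 5.1 -7.8  8.9]
0.25 [ 2.6 -7.2 12.7]
0.33 [ 0.1 -7.6 16.4]
0.42 [-4.1 -6.6 20.3]
0.5 [-6.7 -6.  22.4]
0.58 [-10.   -5.2  24. ]
0.67 [-11.9  -4.3  23. ]
0.75 [-12.1  -4.5  21.7]
0.83 [-13.8  -5.2  19.8]
0.92 [-13.4  -5.9  19.6]
1.0 [-13.8  -5.   19.1]
side 255 lever by slope 0.85 surface offset at pivot 3.7 by point at 100 (5 mm up) 0.857
pin 6 [ 39.5   8.7 140.6]
top 59 lever by slope 0.853 surface offset at pivot 4.4 by point at 100 (5 mm up) 0.854
pin 8 [ 41.5  10.8 139.8]
31.4667 [ 493.70214682 -226.81961243  139.22803891] [ 494.12944694 -225.54306435  137.25393665]
```

The lag is again about 0.15 rad: the pads slide while the grip turns between them. From here I'll rotate the tool rigidly with the lever about the pivot, so nothing turns in the grasp.

```bash
cat >> m.py <<'E'
ey=np.array([-ex[1],ex[0],0]); PV3=np.array([*PV,115.])
def rig(phi):
    r=Rotation.from_rotvec(-phi*ey); return PV3+r.apply(grip(1.0)-PV3),(r*Rotation.from_quat(down(TH+np.pi/2))).as_quat()
E
python3 - <<'E'
from m import *
for p in(.1,.2,.36): print(rig(p)[0],kinematics.ik(*rig(p)))
for p in(.05,.1,.15,.2):
    x,o=rig(p); arm.servo_line(x,50,o); print(p,np.round(arm.current_ft_force(),1))
for o in lever(): print(*o)
print(arm.current_time())
E
```

```text
[ 492.7659806  -224.74631896  124.30355571] [-0.49363255  0.27649982  1.69827894 -0.00401239  1.06687885 -1.53383241]
[ 492.52559343 -224.60584803  111.26021671] [-0.49149829  0.23608543  1.79461107 -0.00938556  0.91105318 -1.52845078]
[ 494.47876152 -225.74718731   90.52271128] [-0.48786823  0.1952705   1.93636535 -0.02383028  0.65037028 -1.51348634]
0.05 [-15.   -5.   17.3]
0.1 [-17.1  -5.   19.9]
0.15 [-15.5  -3.4  18.3]
0.2 [-17.2  -3.2  17.2]
side 232 lever by slope 1.059 surface offset at pivot 3.9 by point at 100 (5 mm up) 1.068
pin 7 [ 42.2   9.2 131.4]
top 113 lever by slope 1.067 surface offset at pivot 5.1 by point at 100 (5 mm up) 1.065
pin 10 [ 44.6  10.1 130.6]
32.7
```

```bash
python3 - <<'E'
from m import *
for p in(.25,.3,.345):
    x,o=rig(p); arm.servo_line(x,50,o); print(p,np.round(arm.current_ft_force(),1))
arm.pause(.3)
for o in lever(): print(*o)
arm.pause(.7)
for o in lever(): print(*o)
print(arm.current_time(),arm.current_grasp_force(),arm.current_opening()*94)
d=cam("side"); cv2.imwrite("pics/s3c.png",cv2.resize(d["color"][205:270,190:310,::-1],None,fx=6,fy=6,interpolation=cv2.INTER_CUBIC))
E
```

```text
0.25 [-16.6  -1.5  18.5]
0.3 [-16.8  -0.1  16.8]
0.345 [-16.5  -2.9  15.9]
side 212 lever by slope 1.202 surface offset at pivot 3.5 by point at 100 (5 mm up) 1.216
pin 10 [ 43.5  10.6 124.2]
top 116 lever by slope 1.216 surface offset at pivot 5.0 by point at 100 (5 mm up) 1.216
pin 8 [ 45.   10.5 123. ]
side 215 lever by slope 1.201 surface offset at pivot 3.3 by point at 100 (5 mm up) 1.217
pin 10 [ 44.3  11.1 123.5]
top 112 lever by slope 1.209 surface offset at pivot 4.8 by point at 100 (5 mm up) 1.21
pin 7 [ 44.7  11.3 124.8]
34.7333 60.01498818397522 29.41108056595389
```

View pics/s3c.png

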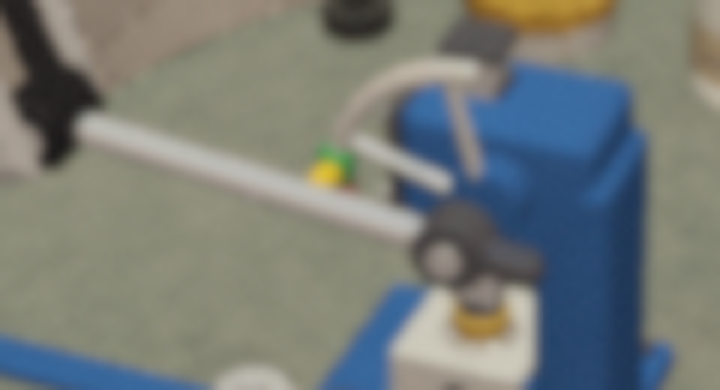

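The yellow pin at (327,172) stands over the green band, the nose is down on the bushing at (483,318), and the lever holds steady at about 1.21 rad. Handing in.

```bash
python3 -c "
from station import arm
print(arm.job_done(),arm.current_time())"
```

```text
the job is handed in; nothing more can be done
the job is handed in; nothing more can be done
```

The job is handed in, with no verdict returned: the leg is swung out and in line with its end stop, and the gripper is holding the lever steady at about 1.21 rad (mid-green) at 60 N, after one controlled regrasp when the first grip slipped; the press, tape roll and tin showed no visible movement in the pictures.

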